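# Close and latch the sticky service cover of a suction pump

## Task

Close the blue service cover of the suction pump: its tracks are gummed up, so coax it towards the back by pushing its two yellow posts turn and turn about, a little at each end, so that it does not rack and jam. Bring both ends fully home against the back stop (the last bit, under the rubber hold-downs, is stiffer), then swing the red latch all the way in, across the front of the right-hand post, and let go. If it jams do not force it, push the other end: never lean on cover or latch with more than 30 N, and leave the tools and other things around as they are.

Things in the scene. Friction and masses are not known exactly. Their poses are not given: they have to be found in the camera images.
- unit: Ivory pump console, fixed, 280 (x) by 350 (y) by 127 mm high. Origin: centre of underside, on the bench; x to its back, y to its left, z up. Metal C tracks along x at both sides, lips 86 mm high, leave |y| < 130 mm open. A fixed housing with a dial, 127 mm high, covers the middle (|y| < 55, x -135 to +20 mm): the cover can be pushed only at its ends. Deck before the cover at 66 mm.
- cover: Flat blue cover 130 (x) by 280 (y) by 8 mm, 0.6 to 1 kg, loose in the tracks, underside 70 mm up. Origin: centre of underside; axes like the unit's. Starts 40 to 60 mm short of home, up to 0.02 rad askew. 4.5 mm side play: pushed at one end it pivots about the other; with one post some 15 mm ahead it wedges hard; pushing the other end frees it. One end moves at 3 to 10 N, more if pressed down.
- post_left (a point): Axis point, 98 mm above the bench, of the yellow upright post at the left (+y) end of the cover: 24 mm diameter, from 78 to 110 mm above the bench, 105 mm left of the cover's middle, 47 mm to -x of the cover's origin. Push on its front (-x) side.
- post_right (a point): The same post at the right (-y) end, 105 mm right of the cover's middle.
- home_left (a point): Point fixed on the unit where the left post's axis (same height) stands when the cover is home, hard against the rigid back stop: x = +3 mm, y = +105 mm of the unit. Over the last 9 mm the cover's back edge runs in under two sprung rubber hold-downs (one at each back corner), so the end of the travel takes a firmer push, 6 to 18 N at each post, until it stops dead.
- home_right (a point): The same for the right post: x = +3 mm, y = -105 mm of the unit.
- latch (a joint): Angle (rad) of the red latch on a vertical pin on the right-hand track. 0: arm points to the unit's -x, out of the way; grows as it swings inward (to the unit's +y), clockwise from above, to a stop at 1.57, where the arm lies along +y, 3 mm in front of the right post of a cover that is home. Starts at 0 to 0.25. Stays where left; takes about 2 N at the peg.
- latch_peg (a point): Middle of the black upright peg on the latch arm, 12 mm diameter, from 100 to 124 mm above the bench, 45 mm from the hinge; the point is 114 mm above the bench. The arm is 12 mm wide, 65 mm long, 90 to 100 mm above the bench. Push the peg round with a fingertip from its outer side.
- latch_hinge (a point): The latch's vertical hinge axis, fixed on the unit at x = -22 mm, y = -160 mm, the point 95 mm above the bench.
- screwdriver: Blue-handled screwdriver lying left of the unit; bystander. Origin: centre of its underside.
- wrench: Steel wrench lying right of the unit; bystander. Origin: centre of its underside.
- cleaner: White bottle 52 mm wide, 150 mm high, standing left of the unit; bystander. Origin: centre of its underside.
- screw_dish: Steel bowl 80 mm wide, 28 mm high, right of the unit; bystander. Origin: centre of its underside.
- glove_box: White open box 200 by 110 by 70 mm, on the right; bystander. Origin: centre of its underside.
- spare_jar: Glass jar 76 mm wide, 100 mm high, on the left; bystander. Origin: centre of its underside.

How it is judged:
By the outcome, as a careful person would: the job done as asked, in the order asked, and still so for the second after the job is handed in, with the robot touching nothing.
It also fails if it takes over 72 s, if anything falls off the work surface, if the arm or the gripper's body presses on something with over 40 N, if the wrist force passes 120 N, or if a joint passes its speed limit or range.

## Robot

A 6-joint arm with a two-finger parallel gripper is mounted at the origin on the work surface. World frame = base frame: x ahead of the robot, y to its left, z up, the work surface at z = 0. Lengths are in mm, angles in rad, forces in N, time in s.
With the tool pointing down it reaches from about 225 to 725 mm from the base axis. Payload 3.1 kg.
Tool frame: the origin (TCP) lies at the very end of the fingers, on their centre line; the grasp point (between the pads) lies 19 mm behind it; z points along the fingers, y is the direction in which the jaws open and shut (so a half turn about z gives the same grasp; the last joint's range is limited). The gripper opens to 85 mm and grips with 20 to 120 N. Pads are 22 mm wide; open, the fingers measure 114 mm over their backs; the gripper's body (76 mm by 85 mm) begins 54 mm behind the grasp point. The pads swing forward as they close: fully open they stand 13 mm farther back than shut.
Start: joints at [-1.344, 0.048, 0.099, 1.622, 0, 1.443], TCP at [182.371, -492.299, 205.512] pointing down, gripper open.
Joint ranges: [-2.91, 2.91], [-0.99, 1.94], [-1.21, 1.42], [-2.12, 2.29], [-1.49, 1.47], [-3.14, 3.14]. Speed limits (rad/s): [2.79, 2.79, 3.14, 3.14, 3.14, 3.14].

## Interface

Orientations are given as a unit quaternion [x, y, z, w].
In Python, from bench import monitor, eyes, ticket, finder gives the robot as it stands.
- The arm moves only by the tool play_rows, never from a script. Its argument "commands" is a list that holds one entry, the list of rows, each a list of 7 numbers: the shift along the tool's x, y, z in mm, then the turn, a rotation vector about the tool's x, y, z in degrees, then the opening, from 0 (shut) to 1 (fully open). In form: [[[x, y, z, wx, wy, wz, gripper], ...]]. A call has 1 to 20 rows; each row shifts and turns the commanded pose from where the row before left it, along the tool's axes as they then stand; what a row does not reach is not made up. A row lasts 1/8 s, in which the tool goes at most 62.5 mm and 10.7 degrees, less where a joint would pass 70% of its speed; a pose out of reach is approached as far as the arm can. A call is refused whole if a number of a shift passes 62.5 or a number of a turn 10.7, either way. A call with a gripper value outside its range is refused whole. The fingers move at their own pace and stop on an object; "grip_force" is the grip in N (left out, the last holds). Time passes only in rows, so rows that do not move let the fingers close. It gives the time, the measured TCP pose, the force and the opening at its end, in the units of the state.
- monitor.get_state(): the state, without advancing time (a new reading comes with each control period).
- eyes.snapshot(name): name is "scene" or "top" or "wrist"; returns (picture, depth): 400x640x3 uint8, red, green, blue; 400x640 float32, mm along the optical axis (not along the pixel's ray), 0 where there is no reading.
- eyes.camera_model(name): a dict with "intrinsics" (3x3 intrinsics, pixels), "extrinsics" (4x4, takes a point from world to camera coordinates). Camera axes: x right, y up, looking along -z (the intrinsics and any distortion apply to the point x, -y, -z); pixel columns grow to the right and rows downward; lengths in mm; the calibration is good to about 2 mm. A picture is of the moment at which its call begins: read the wrist's pose just before it. camera_model takes no time and is no camera call; for the wrist camera it gives the pose at the moment of the call.
- ticket.close_job(): hands the job in, once; it reports no verdict.
Trained networks look in the newest picture that a camera, given by its name, has taken for a name from the list of things; names that differ only in an ending like _2 or _b are one class to them, and where a whole thing is asked for, a point or a joint stands for the part that bears it (a point fixed in the world has none). Each returns a list of dicts, best first, with "score" (0 to 1); they miss things now and then, are a little off and sometimes report something else, mostly with a low value. They report only what shows in the picture. A call takes as long as a camera call.
- finder.recognise(camera, thing): "point" ([column, row] in pixels, amid what is visible of it).
- finder.outline_of(camera, thing): "region" (400x640 bool, what is visible of it) and "point" ([column, row] in pixels, amid what is visible of it).
The state is a dict: "time_s": time; "q": joint angles; "qd": joint speeds; "joint_torque": joint torques, N m; "tcp_pos": TCP position; "tool_rot": TCP orientation; "wrist_force": force on the tool from outside, world axes, zero at the start; "wrist_torque": the same for the moment, N m; "width": opening from 0.0 (shut) to 1.0 (fully open).
Only numpy, scipy, OpenCV 4.12 (cv2) and the standard library are available. Lean on these libraries where they do the work, as an engineer would, in place of code of your own. Each camera call takes 0.05 s, during which the arm holds its last target.

## Working session

There is one attempt and no reset: what is moved stays moved. The work goes in short steps, Python scripts to look and compute and a tool call to move; the robot and the scene stay as the last step left them, time stands still between calls to the robot, and variables do not carry over. Pictures are saved under pics/ and viewed, and the job is handed in when it is done.

Besides the shell and the picture viewer there is one more tool, called after "Emit:" as name(argument=value, ...), one argument or row to a line, values as JSON. play_rows: Moves the arm, as the interface text tells. Its arguments: {"type":"object","properties":{"commands":{"type":"array"},"grip_force":{"type":"number"}},"required":["commands"]}

```bash
mkdir -p pics; ls
python3 - <<'E'
from bench import monitor, eyes
import cv2,numpy as np
s=monitor.get_state(); print(s)
for n in ["scene","top"]:
    p,d=eyes.snapshot(n); cv2.imwrite(f"pics/{n}0.png",p[:,:,::-1]); np.save(f"{n}_d.npy",d)
    m=eyes.camera_model(n); print(n,m)
E
```

```text
pics
{'time_s': 0.0, 'q': array([-1.34379598e+00,  4.87204056e-02,  9.76079202e-02,  1.62199761e+00,
       -1.37230960e-05,  1.44303638e+00]), 'qd': array([-0.00013603, -0.00036065, -0.00047142,  0.00046078, -0.00036527,
       -0.00096622]), 'joint_torque': array([ 4.95613804e-04, -3.38783813e+01,  3.20014250e+01,  2.03945744e-02,
       -1.10111353e-04,  2.29715511e-06]), 'tcp_pos': array([ 182.21958206, -491.65387811,  204.33806625]), 'tool_rot': array([ 9.84308687e-01,  1.76451327e-01, -6.42343491e-05, -1.15511952e-03]), 'wrist_force': array([-0.16493148,  0.31964227,  0.36637184]), 'wrist_torque': array([-0.01120419, -0.00212851,  0.01924852]), 'width': 0.9980965182229478}
scene {'intrinsics': array([[399.31189138,   0.        , 320.49713586],
       [  0.        , 399.31189138, 197.68651147],
       [  0.        ,   0.        ,   1.        ]]), 'extrinsics': array([[-1.32827380e-01,  9.91094399e-01, -9.42229686e-03,
         9.03423305e+01],
       [-8.15462788e-01, -1.03875690e-01,  5.69412226e-01,
         3.96988454e+02],
       [ 5.63362520e-01,  8.33170668e-02,  8.21998137e-01,
        -1.49966155e+03],
       [ 0.00000000e+00,  0.00000000e+00,  0.00000000e+00,
         1.00000000e+00]])}
top {'intrinsics': array([[473.59502295,   0.        , 320.73287968],
       [  0.        , 473.59502295, 203.75330856],
       [  0.        ,   0.        ,   1.        ]]), 'extrinsics': array([[ 1.90175327e-02, -9.99708920e-01,  1.48461353e-02,
        -5.19603869e+01],
       [ 9.98677811e-01,  1.97030287e-02,  4.74807460e-02,
        -5.30752681e+02],
       [-4.77594391e-02,  1.39235393e-02,  9.98761819e-01,
        -1.68628261e+03],
       [ 0.00000000e+00,  0.00000000e+00,  0.00000000e+00,
         1.00000000e+00]])}
```

View pics/scene0.png

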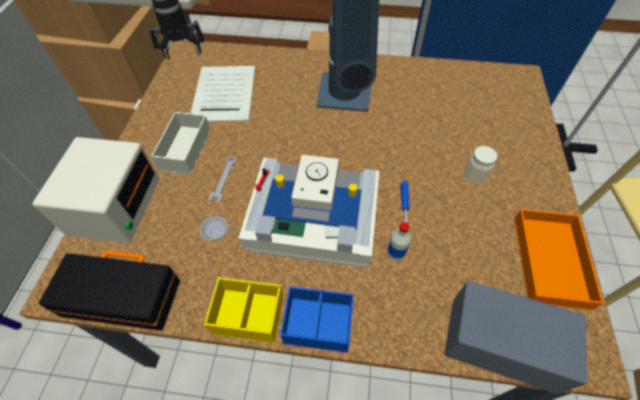

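View pics/top0.png

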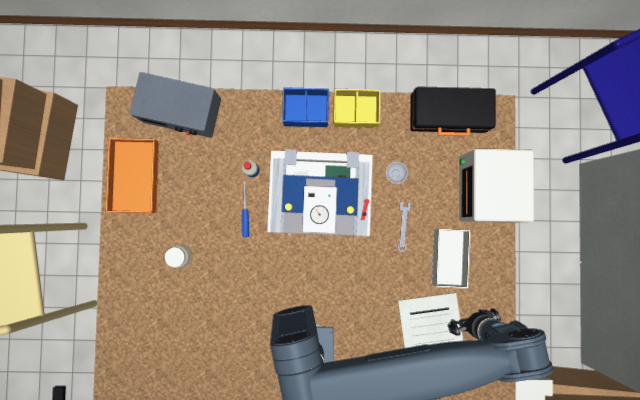

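The top view shows the unit at about (320,193), the posts at (288,207) and (350,210), and the red latch at (365,209). I'll zoom in and localise them.

```bash
cat > h.py <<'E'
from bench import monitor, eyes, finder
import cv2,numpy as np
from scipy.spatial.transform import Rotation as R
def ray(m,u,v):
    K=m["intrinsics"];E=m["extrinsics"]
    d=np.array([(u-K[0,2])/K[0,0],-(v-K[1,2])/K[1,1],-1.])
    Rm=E[:3,:3];t=E[:3,3]
    return -Rm.T@t, Rm.T@d
def atz(m,u,v,z):
    o,d=ray(m,u,v); return o+d*(z-o[2])/d[2]
def atdepth(m,u,v,D):
    o,d=ray(m,u,v); return o+d*D
def proj(m,P):
    P=np.atleast_2d(P);K=m["intrinsics"];E=m["extrinsics"]
    c=P@E[:3,:3].T+E[:3,3]
    return np.c_[K[0,0]*c[:,0]/-c[:,2]+K[0,2], K[1,1]*-c[:,1]/-c[:,2]+K[1,2]]
E
python3 - <<'E'
from h import *
m=eyes.camera_model("top")
p,d=eyes.snapshot("top")
r=finder.outline_of("top","unit")
for o in r[:2]:
    print(o["score"],o["point"],o["region"].sum())
for t in ["post_left","post_right","latch_peg","cover"]:
    for o in finder.recognise("top",t)[:3]:
        print(t,o["score"],o["point"],atz(m,*o["point"],105))
np.save("unitmask.npy",r[0]["region"])
c=p[140:250,250:390]; cv2.imwrite("pics/topz.png",cv2.resize(c[:,:,::-1],None,fx=5.5,fy=5.4,interpolation=cv2.INTER_CUBIC))
hsv=cv2.cvtColor(p,cv2.COLOR_RGB2HSV)
w=np.zeros((400,640),bool); w[140:250,255:385]=1
y=w&(hsv[:,:,0]>20)&(hsv[:,:,0]<38)&(hsv[:,:,1]>150)&(hsv[:,:,2]>120)
n,l,s,ce=cv2.connectedComponentsWithStats(y.astype(np.uint8))
for i in range(1,n): print("Y",s[i,4],ce[i],atz(m,*ce[i],110))
rr=w&((hsv[:,:,0]<8)|(hsv[:,:,0]>172))&(hsv[:,:,1]>150)
n,l,s,ce=cv2.connectedComponentsWithStats(rr.astype(np.uint8))
for i in range(1,n): print("R",s[i],ce[i],atz(m,*ce[i],100))
D=d[140:250:6,262:380:6]
H=np.array([[atdepth(m,u,v,d[v,u])[2] if d[v,u]>0 else 0 for u in range(262,380,6)] for v in range(146,244,6)])
np.set_printoptions(linewidth=200,precision=0,suppress=True);print(H)
E
```

```text
0.57 [320.0, 192.5] 6208
post_left 0.58 [318.3, 182.8] [598.41442929 -30.75732291 105.        ]
post_left 0.25 [246.2, 223.6] [455.16857626 210.15415657 105.        ]
latch_peg 0.6 [365.4, 208.4] [ 514.45474022 -192.39481415  105.        ]
cover 0.78 [316.9, 184.2] [593.5431639  -26.09042818 105.        ]
Y 1 [291. 207.] [514.05918605  59.92475612 110.        ]
R [363 200   6  13  38] [365.47368421 205.28947368] [ 525.26669002 -193.03529062  100.        ]
R [362 216   3   4   9] [362.88888889 217.11111111] [ 484.8165121  -184.81009959  100.        ]
[[  3.  -3.  -3. -13.  -3.  -3.   4.  -2.  -4.  -5.   4.   2.  -3.  -0.   1.   2.  -3.  -3.   4.  -6.]
 [ -7.  -0.  83.  89. 129. 126.  83.  89.  75.  86.  -1.   6. -12.  -2.  -2. 126. 127.  -3.   1.   2.]
 [ -6.  -3.  82.  91. 127. 125.  95.  81.  87.  86.  84.  89.  83.  94.  89. 128. 120.  83.  90.   3.]
 [-11.  -0.  90.  81. 123. 123.  27.  32.  28.  32.  22.  26.  38.  30.  23. 129. 127.  83.  84.  -0.]
 [  0.  -5.  76.  89.  28.  26.  34.  30.  21.  30.  35.  34.  30.  28.  30.  29.  71.  85.  84.  -5.]
 [  4.  -5.  77.  84.  74.  7
[... 507 characters left out ...]
 110.  72.  77. 128. 118. 130. 124. 124. 126.  77.  81.  69.  86.  98.  -1.   2.]
 [ -3.  85.  90.  84.  64.  74.  78. 125. 133. 137. 131. 134. 135.  80.  80.  82.  92. 123.  -4.   1.]
 [ -1.  83.  78.  88.  62.  61.  68. 130. 126. 134. 131. 126. 124.  66.  69.  66.  90.  98.   1.   8.]
 [  5.  85.  96.  85.  62.  65.  68. 125. 123. 122. 124. 126. 127.  62.  69.  70.  80.  90.  -1. -12.]
 [ -9.  86.  89.  80.  64.  74.  62. 130. 124. 125. 119. 131. 129.  62.  61.  63.  88.  85.  -2.  -4.]
 [ -4.  -1.   6.  -2.  13.  -2.  -0.   3.   3.  -4.   3.   1.  -2.  -4.  -2.   4.   1.  -3.  -4.  -1.]
 [  0.  -1.   4.   3.  -2.   4.  -1.   0.   0.  -1.  -1.  -4.  -7.  -2.  -0.   7.   1.  -2.  -1.  -1.]]
```

View pics/topz.png

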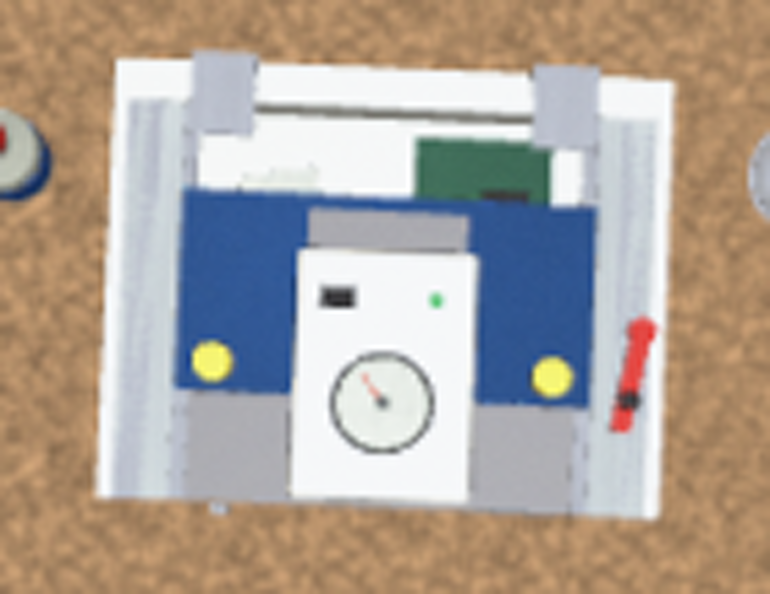

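```bash
cat >> h.py <<'E'
def unitfit(U,W):
    U=np.array(U)[:,:2];W=np.array(W)[:,:2]
    uc,wc=U.mean(0),W.mean(0)
    a=U-uc;b=W-wc
    th=np.arctan2((a[:,0]*b[:,1]-a[:,1]*b[:,0]).sum(),(a*b).sum())
    Rm=np.array([[np.cos(th),-np.sin(th)],[np.sin(th),np.cos(th)]])
    t=wc-Rm@uc
    return th,t,W-(U@Rm.T+t)
E
python3 - <<'E'
from h import *
np.set_printoptions(precision=2,suppress=True)
m=eyes.camera_model("top")
f=lambda x,y:(250+(x+.5)/5.5-.5,140+(y+.5)/5.4-.5)
# housing top front corners z127, back corner x=20?, hinge
pts=[((-135,55),(290,496),127),((-135,-55),(468,499),127),((-22,-160),(642,330),100)]
W=[atz(m,*f(*p),z) for _,p,z in pts]
th,t,r=unitfit([p[0] for p in pts],W); print(th,t,r)
ma=np.load("unitmask.npy").astype(np.uint8)
rc=cv2.minAreaRect(np.argwhere(ma)[:,::-1].astype(np.float32));print(rc,atz(m,*rc[0],90))
for n,p,z in [("L",(211,361),110),("R",(552,377),110),("peg",(628,400),124)]: print(n,atz(m,*f(*p),z))
p,d=eyes.snapshot("wrist"); cv2.imwrite("pics/w0.png",p[:,:,::-1])
s=monitor.get_state();E=eyes.camera_model("wrist");print(E["intrinsics"])
Ex=E["extrinsics"];Rt=R.from_quat(s["tool_rot"]).as_matrix()
print("cam pos in tool",Rt.T@(-Ex[:3,:3].T@Ex[:3,3]-s["tcp_pos"])); print("look",Rt.T@-Ex[2,:3], "camx",Rt.T@Ex[0,:3]); print(Rt)
E
```

```text
-0.018562833638268057 [567.05 -36.67] [[-0.56 -1.24]
 [ 1.67  0.7 ]
 [-1.11  0.54]]
((319.5325012207031, 192.15513610839844), (101.8477783203125, 84.05325317382812), 2.2025983333587646) [567.71 -35.72  90.  ]
L [515.74  70.24 110.  ]
R [ 509.82 -139.56  110.  ]
peg [ 495.91 -185.12  124.  ]
[[331.08   0.   317.71]
 [  0.   331.08 197.96]
 [  0.     0.     1.  ]]
cam pos in tool [  78.63    0.2  -167.96]
look [-0.31  0.    0.95] camx [ 0.  1. -0.]
[[ 0.94  0.35 -0.  ]
 [ 0.35 -0.94  0.  ]
 [ 0.   -0.   -1.  ]]
```

Emit:
play_rows(
  commands=[
    [[0, 0, -10, 0, 0, 10.7, 0], [0, 0, -10, 0, 0, 10.7, 0], [34, -51, -3, 0, 0, 0, 0], [34, -51, -3, 0, 0, 0, 0], [34, -51, -3, 0, 0, 0, 0], [34, -51, -3, 0, 0, 0, 0], [34, -51, -3, 0, 0, 0, 0], [34, -51, -3, 0, 0, 0, 0], [34, -51, -3, 0, 0, 0, 0], [34, -51, -3, 0, 0, 0, 0], [34, -51, -3, 0, 0, 0, 0], [0, 0, 0, 0, 0, 0, 0], [0, 0, 0, 0, 0, 0, 0]],
  ],
)

```text
time_s: 2.08
tcp_pos: [496.6, -39.2, 252.4]
tool_rot: [1.0, -0.009, -0.0, 0.0]
wrist_force: [0.3, -0.8, 0.6]
width: 0.006
```

Run:
```python
from h import *
np.set_printoptions(precision=3,suppress=True)
s=monitor.get_state();print(s["time_s"],s["tcp_pos"],s["tool_rot"],s["wrist_force"],s["width"])
m=eyes.camera_model("wrist");p,d=eyes.snapshot("wrist"); cv2.imwrite("pics/w1.png",p[:,:,::-1])
np.savez("w1.npz",p=p,d=d,K=m["intrinsics"],E=m["extrinsics"])
for t in ["post_left","post_right","latch_peg"]:
    for o in finder.recognise("wrist",t)[:2]:
        print(t,o["score"],o["point"],atz(m,*o["point"],98))
```

```text
2.075 [496.641 -39.183 252.414] [ 1.    -0.009 -0.     0.   ] [ 0.291 -0.756  0.57 ] 0.005798630380771274
post_left 0.86 [312.4, 73.9] [589.568 -36.598  98.   ]
post_left 0.67 [470.5, 154.5] [ 512.648 -190.219   98.   ]
post_right 0.78 [316.5, 75.9] [587.789 -40.307  98.   ]
post_right 0.48 [108.1, 180.8] [492.36  171.234  98.   ]
latch_peg 0.88 [471.9, 154.5] [ 512.623 -191.595   98.   ]
```

View pics/w1.png

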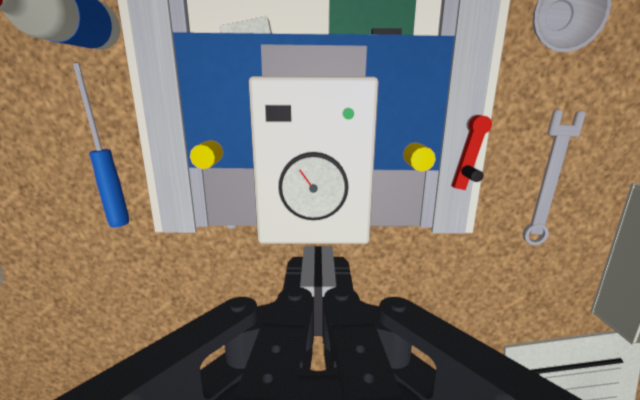

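Run:
```python
from h import *
np.set_printoptions(precision=2,suppress=True)
z=np.load("w1.npz");p=z["p"];m=dict(intrinsics=z["K"],extrinsics=z["E"])
g=lambda y0,y1,x0,x1,k:cv2.resize(p[y0:y1,x0:x1,::-1],None,fx=k,fy=k,interpolation=cv2.INTER_CUBIC)
im=np.hstack([g(130,190,180,240,6),g(130,190,395,455,6)]); cv2.imwrite("pics/w1a.png",im)
cv2.imwrite("pics/w1b.png",g(105,195,440,500,6))
C=[((-135,55),(259,243),127),((-135,-55),(369,241.5),127),((20,55),(250.5,79),127),((20,-55),(377,78),127)]
W=[atz(m,*c[1],c[2]) for c in C]
print(np.array(W))
for n,q in [("L",(204,155)),("R",(422,158))]: print(n,atz(m,*q,110))
print("peg",atz(m,472,174,124),"hinge",atz(m,481,124,100))
```

```text
[[434.73  18.55 127.  ]
 [434.4  -88.64 127.  ]
 [585.22  14.72 127.  ]
 [584.16 -90.75 127.  ]]
L [518.98  67.34 110.  ]
R [ 512.45 -139.05  110.  ]
peg [ 499.55 -181.83  124.  ] hinge [ 542.13 -195.6   100.  ]
```

View pics/w1a.png

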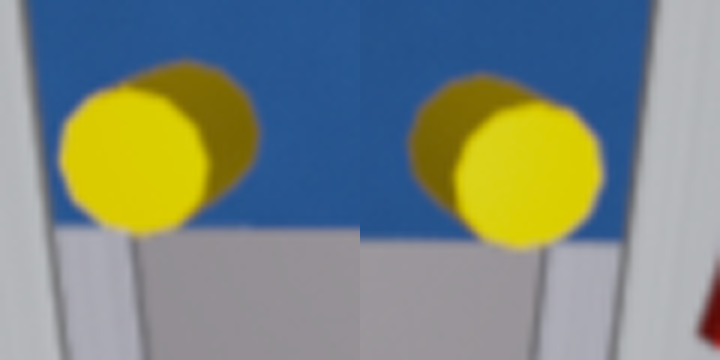

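View pics/w1b.png

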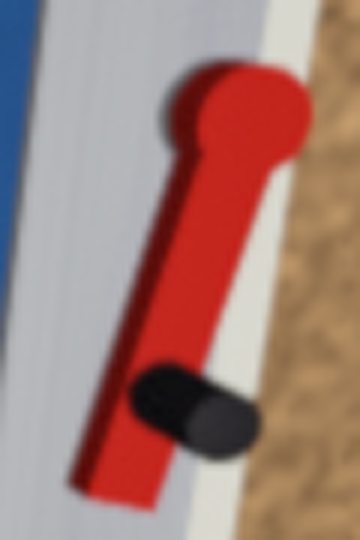

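Run:
```python
from h import *
np.set_printoptions(precision=2,suppress=True)
z=np.load("w1.npz");p=z["p"];m=dict(intrinsics=z["K"],extrinsics=z["E"])
L=atz(m,201.8,156.2,110);Rr=atz(m,422.7,158.7,110);print(L,Rr,L-Rr)
print("peg",atz(m,476.5,175.7,124),"hinge",atz(m,482,123.3,100))
th,t,r=unitfit([(-135,55),(-135,-55),(20,55),(20,-55),(-22,-160)],[atz(m,259,243,127),atz(m,369,241.5,127),atz(m,250.5,79,127),atz(m,377,78,127),atz(m,482,123.3,100)])
print(th,t,r)
```

```text
[517.87  69.56 110.  ] [ 511.76 -139.77  110.  ] [  6.11 209.33   0.  ]
peg [ 497.87 -186.18  124.  ] hinge [ 542.76 -196.46  100.  ]
-0.014845646413770359 [567.12 -37.27] [[ 1.77 -1.18]
 [ 3.08  1.61]
 [-2.72 -2.71]
 [-2.15  1.81]
 [ 0.01  0.47]]
```

Emit:
play_rows(
  commands=[
    [[-22, 50, 0, 0, 0, 0, 0], [0, 51, 0, 0, 0, 0, 0], [0, 0, 55, 0, 0, 0, 0], [0, 0, 55, 0, 0, 0, 0], [0, 0, 53, 0, 0, 0, 0], [6, 0, 0, 0, 0, 0, 0], [0, 0, 0, 0, 0, 0, 0]],
  ],
)

```text
time_s: 3.15
tcp_pos: [480.8, -141.1, 92.2]
tool_rot: [1.0, -0.01, 0.002, 0.001]
wrist_force: [0.3, -0.2, 0.1]
width: 0.005
```

Run:
```python
from h import *
s=monitor.get_state();print(s["time_s"],s["tcp_pos"],s["tool_rot"],s["wrist_force"])
p,d=eyes.snapshot("wrist"); cv2.imwrite("pics/w2.png",p[:,:,::-1])
```

```text
3.15 [ 480.82302889 -141.13321554   92.1961757 ] [ 9.99949034e-01 -9.87083873e-03  1.95121970e-03  8.29477037e-04] [ 0.30673379 -0.21081426  0.07040403]
```

View pics/w2.png

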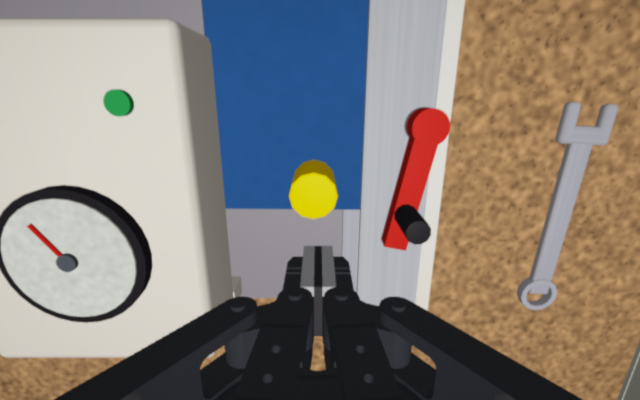

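Emit:
play_rows(
  commands=[
    [[5, -1, 0, 0, 0, 0, 0], [2, -1, 0, 0, 0, 0, 0], [2, 0, 0, 0, 0, 0, 0], [2, 0, 0, 0, 0, 0, 0]],
  ],
)

```text
time_s: 3.7
tcp_pos: [490.4, -137.9, 89.8]
tool_rot: [1.0, -0.009, 0.0, 0.0]
wrist_force: [0.2, 0.0, 0.2]
width: -0.005
```

Emit:
play_rows(
  commands=[
    [[2, 0, 0, 0, 0, 0, 0], [2, 0, 0, 0, 0, 0, 0]],
  ],
)

```text
time_s: 3.95
tcp_pos: [494.0, -138.0, 89.3]
tool_rot: [1.0, -0.009, -0.0, -0.0]
wrist_force: [-0.1, -0.2, -1.0]
width: -0.001
```

Emit:
play_rows(
  commands=[
    [[2, 0, 0, 0, 0, 0, 0], [2, 0, 0, 0, 0, 0, 0]],
  ],
)

```text
time_s: 4.2
tcp_pos: [498.1, -138.1, 89.5]
tool_rot: [1.0, -0.009, -0.0, -0.0]
wrist_force: [0.3, 0.1, -0.3]
width: -0.002
```

Run:
```python
from h import *
s=monitor.get_state();print(s["time_s"],s["tcp_pos"],s["tool_rot"],s["wrist_force"])
p,d=eyes.snapshot("wrist"); cv2.imwrite("pics/w3.png",p[:,:,::-1])
```

```text
4.2 [ 498.1435549  -138.1400388    89.46356118] [ 9.99956096e-01 -9.37039270e-03 -4.20369030e-05 -1.68021837e-05] [ 0.32191471  0.08586744 -0.25187509]
```

View pics/w3.png

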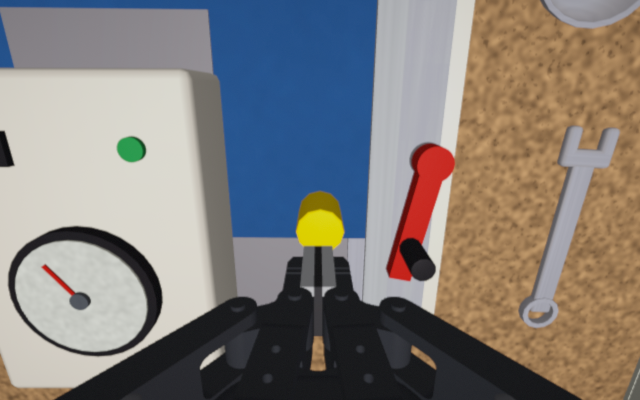

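Emit:
play_rows(
  commands=[
    [[2, 0, 0, 0, 0, 0, 0]],
  ],
)

```text
time_s: 4.38
tcp_pos: [500.1, -138.2, 89.5]
tool_rot: [1.0, -0.009, -0.0, -0.0]
wrist_force: [0.1, 0.7, 0.7]
width: -0.004
```

Emit:
play_rows(
  commands=[
    [[2, 0, 0, 0, 0, 0, 0]],
  ],
)

```text
time_s: 4.5
tcp_pos: [502.2, -138.2, 89.5]
tool_rot: [1.0, -0.009, -0.0, -0.0]
wrist_force: [0.2, -0.5, 0.3]
width: 0.0
```

Emit:
play_rows(
  commands=[
    [[2, 0, 0, 0, 0, 0, 0]],
  ],
)

```text
time_s: 4.62
tcp_pos: [504.2, -138.2, 89.5]
tool_rot: [1.0, -0.009, 0.0, -0.0]
wrist_force: [-0.5, -0.4, 0.2]
width: 0.0
```

Run:
```python
from h import *
s=monitor.get_state();print(s["time_s"],s["tcp_pos"],s["wrist_force"])
m=eyes.camera_model("wrist")
p,d=eyes.snapshot("wrist"); cv2.imwrite("pics/w4.png",cv2.resize(p[180:320,220:420,::-1],None,fx=4,fy=4,interpolation=cv2.INTER_CUBIC))
np.set_printoptions(precision=1,suppress=True,linewidth=200)
print(proj(m,s["tcp_pos"]))
for v in range(210,280,4): 
    P=atdepth(m,319,v,d[v,319]); print(v,P)
```

```text
4.625 [ 504.19621802 -138.24512277   89.52044669] [-0.51660163 -0.35828673  0.22314278]
[[316.8 239.2]]
210 [ 523.8 -139.8   95.8]
214 [ 523.7 -139.7  101.4]
218 [ 523.3 -139.7  106. ]
222 [ 522.8 -139.7  109.9]
226 [ 520.5 -139.7  109.3]
230 [ 518.9 -139.6  110.5]
234 [ 516.3 -139.6  109.4]
238 [ 514.7 -139.5  110.5]
242 [ 511.7 -139.5  108.7]
246 [ 515.4 -139.5  120.7]
250 [ 515.5 -139.5  124.9]
254 [ 515.1 -139.5  127.8]
258 [ 514.8 -139.5  130.9]
262 [ 514.9 -139.5  134.5]
266 [ 515.  -139.4  138. ]
270 [ 514.5 -139.4  140.4]
274 [ 515.  -139.4  144.2]
278 [ 514.8 -139.4  146.7]
```

View pics/w4.png

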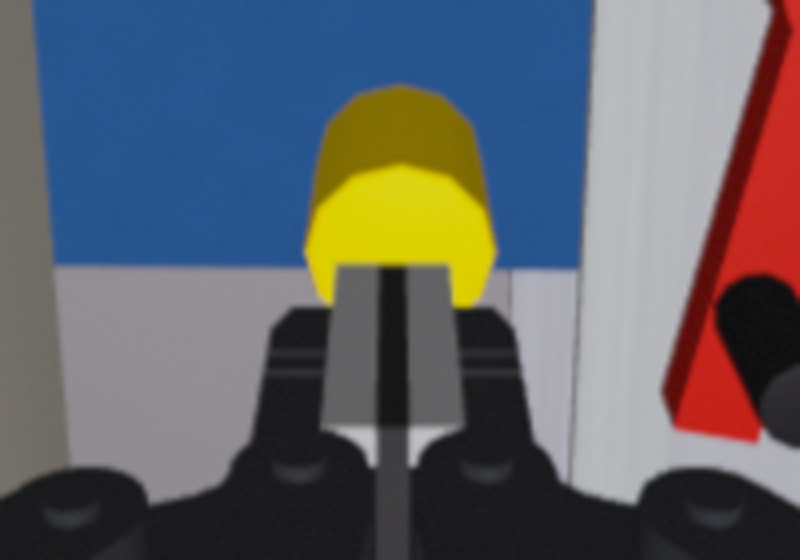

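Run:
```python
from h import *
s=monitor.get_state()
m=eyes.camera_model("wrist")
p,d=eyes.snapshot("wrist")
np.set_printoptions(precision=1,suppress=True,linewidth=200)
Rt=R.from_quat(s["tool_rot"]).as_matrix()
for q in [(0,0,0),(11,0,0),(11,0,-28),(-11,0,0)]: print(q,proj(m,s["tcp_pos"]+Rt@np.array(q,float)))
for u in (309,314,327,331):
  for v in range(236,290,4):
    P=atdepth(m,u,v,d[v,u]); print(u,v,P, Rt.T@(P-s["tcp_pos"]),d[v,u])
```

```text
(0, 0, 0) [[316.8 239.2]]
(11, 0, 0) [[316.8 220.9]]
(11, 0, -28) [[316.7 243.4]]
(-11, 0, 0) [[316.9 257. ]]
309 236 [ 515.8 -134.7  110. ] [ 11.3  -3.8 -20.4] 161.16354
309 240 [ 513.2 -134.6  109. ] [  8.7  -3.8 -19.5] 162.82204
309 244 [ 511.6 -134.6  110. ] [  7.1  -3.8 -20.5] 162.39156
309 248 [ 515.5 -135.   122.3] [ 11.   -3.5 -32.7] 149.54655
309 252 [ 514.7 -135.1  124.7] [ 10.2  -3.4 -35.1] 147.52028
309 256 [ 514.5 -135.1  128. ] [ 10.   -3.3 -38.5] 144.37938
309 260 [ 515.  -135.3  132.4] [ 10.5  -3.2 -42.9] 140.06985
309 264 [ 515.8 -135.4  137.3] [ 11.3  -3.1 -47.7] 135.20909
309 268 [ 514.8 -135.4  138.8] [ 10.3  -3.1 -49.2] 134.08095
309 272 [ 515.2 -135.5  142.5] [ 10.7  -3.  -52.9] 130.43176
309 276 [ 514.9 -135.6  145. ] [ 10.4  -2.9 -55.5] 128.05972
309 280 [ 515.7 -135.7  149.2] [ 11.2  -2.8 -59.6] 123.9111
309 284 [ 515.1 -135.7  150.9] [ 10.6  -2.8 -61.4] 122.43501
309 288 [ 514.3 -135.7  152.2] [  9.8  -2.7 -62.7] 121.44892
314 236 [ 515.6 -137.2  109.5] [ 11.1  -1.3 -20. ] 161.62282
314 240 [ 513.4 -137.1  109.5] [  8.9  -1.4 -19.9] 162.3626
314 244 [ 511.3 
[... 1718 characters left out ...]
[  7.2   7.  -20.8] 162.09879
331 248 [ 515.2 -145.   121.9] [ 10.8   6.5 -32.4] 149.92155
331 252 [ 514.8 -144.8  125.2] [ 10.5   6.4 -35.7] 146.87576
331 256 [ 514.1 -144.7  127.6] [  9.8   6.3 -38.1] 144.84366
331 260 [ 514.5 -144.6  131.8] [ 10.2   6.1 -42.3] 140.72656
331 264 [ 514.5 -144.5  135.3] [ 10.2   6.  -45.7] 137.44325
331 268 [ 515.3 -144.3  139.8] [ 10.9   5.8 -50.3] 132.86836
331 272 [ 514.6 -144.2  141.8] [ 10.3   5.7 -52.3] 131.17041
331 276 [ 515.1 -144.1  145.6] [ 10.8   5.6 -56.1] 127.39645
331 280 [ 515.1 -143.9  148.4] [ 10.8   5.5 -58.9] 124.77759
331 284 [ 514.8 -143.9  150.7] [ 10.5   5.4 -61.2] 122.67197
331 288 [ 515.8 -143.7  154.9] [ 11.5   5.2 -65.3] 118.40088
```

Run:
```python
from h import *
m=eyes.camera_model("scene");p,d=eyes.snapshot("scene");s=monitor.get_state()
print(proj(m,s["tcp_pos"]),proj(m,s["tcp_pos"]+[0,0,31]))
cv2.imwrite("pics/s4.png",cv2.resize(p[130:230,220:360,::-1],None,fx=5.5,fy=5.5,interpolation=cv2.INTER_CUBIC))
```

```text
[[280.87052118 179.95827189]] [[279.87205812 173.30983703]]
```

View pics/s4.png

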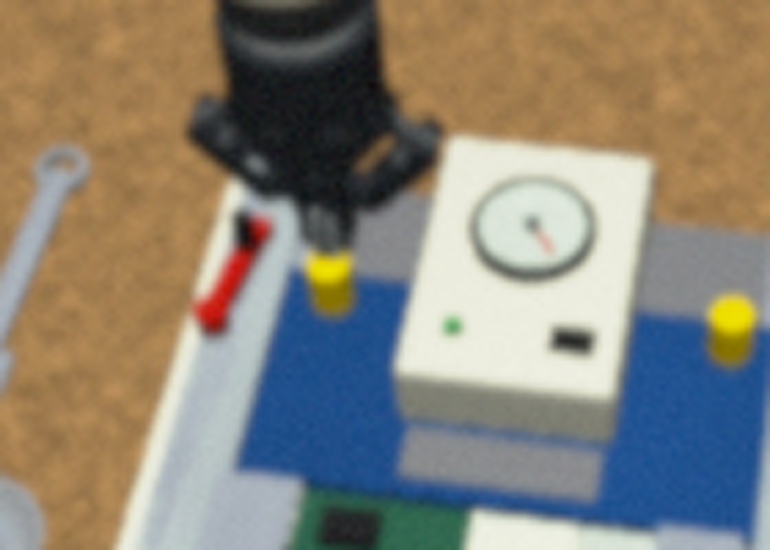

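Run:
```python
from h import *
s=monitor.get_state()
m=eyes.camera_model("wrist")
p,d=eyes.snapshot("wrist")
np.set_printoptions(precision=0,suppress=True,linewidth=220)
Rt=R.from_quat(s["tool_rot"]).as_matrix()
for v in range(240,400,10):
  print(v,*["%d,%d,%d"%tuple(Rt.T@(atdepth(m,u,v,d[v,u])-s["tcp_pos"])) for u in (80,120,160,200,230,250,270,290,300,310)])
```

```text
240 17,-102,-37 16,-85,-36 16,-68,-36 16,-51,-35 0,-47,-2 -5,-39,11 -6,-27,12 -6,-16,11 8,-8,-19 9,-3,-20
250 14,-99,-42 13,-85,-38 11,-68,-36 11,-51,-36 -4,-47,-3 -18,-42,23 -18,-30,24 -19,-17,24 3,-8,-19 10,-2,-34
260 11,-99,-44 10,-82,-43 7,-68,-37 6,-52,-36 -10,-47,-4 -25,-43,23 -25,-30,23 6,-11,-36 7,-7,-37 10,-2,-43
270 6,-100,-43 6,-83,-43 2,-70,-37 2,-52,-36 -15,-47,-6 -33,-43,23 -33,-30,24 6,-11,-44 7,-6,-45 10,-2,-50
280 1,-100,-44 1,-84,-43 -3,-71,-36 -3,-53,-36 -19,-47,-9 -40,-44,24 -41,-31,24 6,-10,-51 6,-6,-52 10,-2,-58
290 -3,-102,-44 -3,-85,-43 -7,-70,-38 -7,-53,-37 -26,-47,-9 -47,-44,22 -48,-31,23 13,-9,-69 12,-5,-68 9,-2,-63
300 -8,-103,-44 -8,-86,-43 -11,-71,-39 -13,-54,-36 11,-29,-72 11,-22,-72 -56,-31,23 10,-8,-71 11,-5,-72 11,-2,-72
310 -12,-103,-45 -13,-87,-43 -16,-71,-40 -19,-54,-36 11,-27,-77 11,-21,-78 6,-16,-71 11,-8,-77 11,-5,-77 9,-2,-75
320 -16,-103,-46 -18,-87,-44 -21,-72,-40 11,-35,-82 11,-26,-82 8,-21,-78 11,-14,-83 11,-8,-83 11,-4,-82 4,-2,-73
330 -24,-106,-44 -24,-89,-43 -30,-74,-37 12,-33,-87 10,-25,-85 6,-20,-81 16,-12,-92 16,-7,-93 16,-4,-93 0,-2,-73
340 -30,-108,-43 -29,-89,-44 12,-43,-91 11,-33,-90 3,-27,-82 3,-20,-82 16,-11,-97 17,-6,-97 16,-4,-97 -3,-2,-73
350 -36,-110,-43 -35,-91,-43 11,-42,-95 9,-32,-92 0,-27,-81 0,-21,-82 16,-11,-100 16,-6,-100 14,-4,-98 -8,-2,-73
360 -42,-111,-42 -42,-92,-42 10,-41,-97 6,-32,-93 -5,-28,-81 17,-15,-104 16,-11,-103 16,-6,-103 11,-4,-98 -10,-2,-76
370 -53,-117,-37 11,-49,-102 11,-39,-102 -7,-37,-82 -7,-27,-83 16,-15,-106 16,-10,-106 16,-6,-106 9,-4,-99 9,-1,-100
380 -60,-119,-37 11,-47,-105 9,-39,-102 0,-33,-93 -7,-26,-87 16,-14,-109 14,-10,-107 15,-5,-108 10,-3,-104 11,-1,-104
390 11,-55,-107 11,-46,-107 6,-39,-102 -3,-33,-94 9,-20,-105 16,-14,-112 16,-9,-112 16,-5,-112 10,-3,-107 10,-1,-106
```

The wrist view, its depth and the scene view agree: the fingers end about 31 mm short of the reported TCP, at (318,245), above the post. I'll back off and go lower.

Emit:
play_rows(
  commands=[
    [[-26, 1.5, 0, 0, 0, 0, 0], [0, 0, 16, 0, 0, 0, 0], [0, 0, 15, 0, 0, 0, 0], [5, 0, 0, 0, 0, 0, 0], [2, 0, 0, 0, 0, 0, 0]],
  ],
)

```text
time_s: 5.45
tcp_pos: [485.7, -139.4, 58.2]
tool_rot: [1.0, -0.009, -0.0, -0.0]
wrist_force: [-0.2, -0.5, 0.1]
width: -0.004
```

Emit:
play_rows(
  commands=[
    [[2, 0, 0, 0, 0, 0, 0], [2, 0, 0, 0, 0, 0, 0]],
  ],
)

```text
time_s: 5.7
tcp_pos: [488.9, -139.6, 59.0]
tool_rot: [1.0, -0.009, -0.0, 0.0]
wrist_force: [-4.5, 0.3, 2.8]
width: 0.002
```

Emit:
play_rows(
  commands=[
    [[2, 0, 0, 0, 0, 0, 0]],
  ],
)

```text
time_s: 5.82
tcp_pos: [490.3, -139.8, 58.9]
tool_rot: [1.0, -0.009, -0.001, 0.0]
wrist_force: [-4.2, -0.7, 2.1]
width: -0.005
```

Emit:
play_rows(
  commands=[
    [[2, 0, 0, 0, 0, 0, 0]],
  ],
)

```text
time_s: 5.95
tcp_pos: [492.6, -139.9, 58.7]
tool_rot: [1.0, -0.01, -0.0, 0.0]
wrist_force: [-4.6, -0.3, 2.4]
width: 0.004
```

Emit:
play_rows(
  commands=[
    [[2, 0, 0, 0, 0, 0, 0], [2, 0, 0, 0, 0, 0, 0]],
  ],
)

```text
time_s: 6.2
tcp_pos: [497.0, -139.8, 58.5]
tool_rot: [1.0, -0.009, -0.0, 0.0]
wrist_force: [-3.6, -1.5, 1.6]
width: 0.004
```

Emit:
play_rows(
  commands=[
    [[-12, 0, 0, 0, 0, 0, 0], [0, 0, -55, 0, 0, 0, 0], [0, -52, 0, 0, 0, 0, 0], [0, -52, 0, 0, 0, 0, 0], [0, -52, 0, 0, 0, 0, 0], [0, -53, 0, 0, 0, 0, 0], [0, 0, 0, 0, 0, 0, 0], [0, 0, 55, 0, 0, 0, 0], [4, 0, 0, 0, 0, 0, 0], [2, 0, 0, 0, 0, 0, 0], [2, 0, 0, 0, 0, 0, 0]],
  ],
)

```text
time_s: 7.58
tcp_pos: [499.1, 63.1, 61.5]
tool_rot: [1.0, -0.005, 0.002, -0.003]
wrist_force: [-2.7, 0.4, -0.1]
width: -0.003
```

Emit:
play_rows(
  commands=[
    [[2, 0, 0, 0, 0, 0, 0], [2, 0, 0, 0, 0, 0, 0]],
  ],
)

```text
time_s: 7.82
tcp_pos: [501.7, 63.5, 60.1]
tool_rot: [1.0, -0.005, 0.001, -0.003]
wrist_force: [-3.2, 0.4, 0.8]
width: -0.002
```

Run:
```python
from h import *
s=monitor.get_state();print(s["time_s"],s["tcp_pos"],s["tool_rot"],s["wrist_force"])
p,d=eyes.snapshot("wrist"); cv2.imwrite("pics/w5.png",p[:,:,::-1])
```

```text
7.825 [501.73072307  63.49064657  60.14789057] [ 9.99983277e-01 -5.03533628e-03  8.42494999e-04 -2.71697871e-03] [-3.16099841  0.36272127  0.76987131]
```

View pics/w5.png

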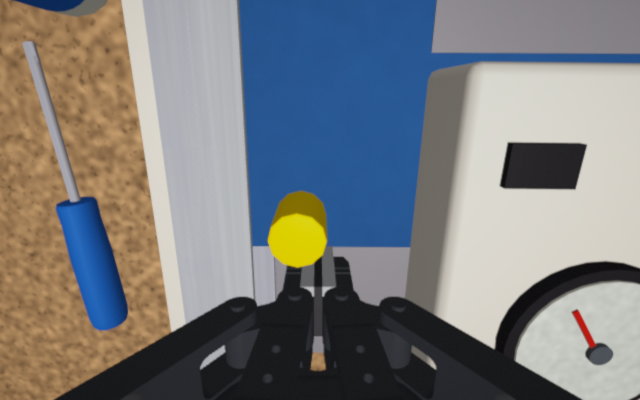

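Emit:
play_rows(
  commands=[
    [[-4, -3, 0, 0, 0, 0, 0], [0, -3.5, 0, 0, 0, 0, 0], [4, 0, 0, 0, 0, 0, 0], [2, 0, 0, 0, 0, 0, 0], [2, 0, 0, 0, 0, 0, 0], [2, 0, 0, 0, 0, 0, 0]],
  ],
)

```text
time_s: 8.62
tcp_pos: [506.6, 67.1, 58.4]
tool_rot: [1.0, -0.003, -0.0, -0.004]
wrist_force: [-3.2, 1.0, 1.5]
width: -0.003
```

Emit:
play_rows(
  commands=[
    [[-16, 0, 0, 0, 0, 0, 0], [0, 0, -55, 0, 0, 0, 0], [0, 51, 0, 0, 0, 0, 0], [0, 52, 0, 0, 0, 0, 0], [0, 52, 0, 0, 0, 0, 0], [0, 52, 0, 0, 0, 0, 0], [0, 0, 0, 0, 0, 0, 0], [0, 0, 55, 0, 0, 0, 0], [4, 0, 0, 0, 0, 0, 0], [0, 0, 0, 0, 0, 0, 0]],
  ],
)

```text
time_s: 9.88
tcp_pos: [495.4, -140.1, 58.3]
tool_rot: [1.0, -0.002, 0.001, -0.004]
wrist_force: [0.1, 0.1, 1.1]
width: 0.002
```

Emit:
play_rows(
  commands=[
    [[2, 0, 0, 0, 0, 0, 0], [2, 0, 0, 0, 0, 0, 0], [2, 0, 0, 0, 0, 0, 0], [2, 0, 0, 0, 0, 0, 0]],
  ],
)

```text
time_s: 10.38
tcp_pos: [501.5, -140.4, 57.4]
tool_rot: [1.0, -0.003, -0.0, -0.004]
wrist_force: [-4.0, -0.3, 1.8]
width: -0.002
```

Emit:
play_rows(
  commands=[
    [[2, 0, 0, 0, 0, 0, 0], [2, 0, 0, 0, 0, 0, 0]],
  ],
)

```text
time_s: 10.62
tcp_pos: [505.6, -140.5, 56.8]
tool_rot: [1.0, -0.003, -0.0, -0.004]
wrist_force: [-4.1, -2.0, 3.0]
width: -0.002
```

Run:
```python
from h import *
s=monitor.get_state();print(s["time_s"],s["tcp_pos"],s["tool_rot"],s["wrist_force"])
m=eyes.camera_model("top")
p,d=eyes.snapshot("top"); cv2.imwrite("pics/t6.png",cv2.resize(p[140:250,250:390,::-1],None,fx=5.5,fy=5.4,interpolation=cv2.INTER_CUBIC))
p,d=eyes.snapshot("wrist"); cv2.imwrite("pics/w6.png",p[:,:,::-1])
```

```text
10.625 [ 505.64771692 -140.48095884   56.7863589 ] [ 9.99988841e-01 -2.78020116e-03 -2.91769471e-04 -3.80832075e-03] [-4.05685668 -2.00005906  2.99097488]
```

View pics/t6.png

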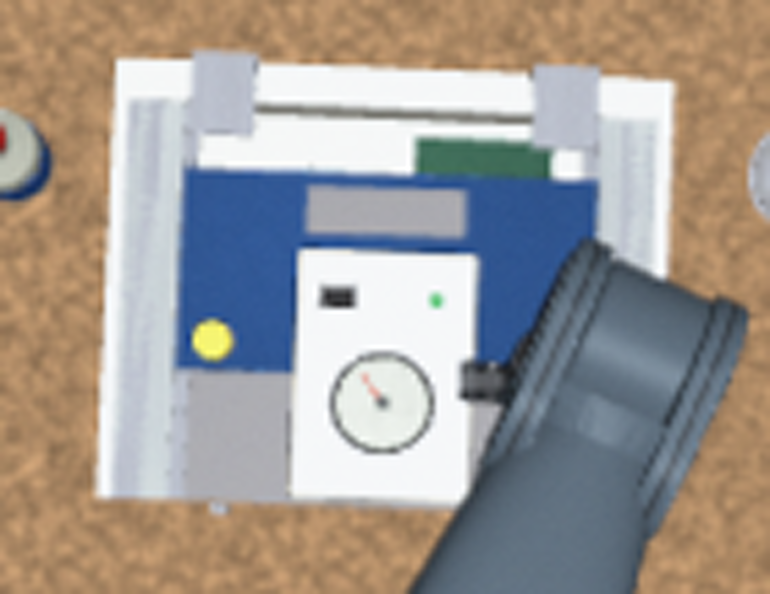

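View pics/w6.png

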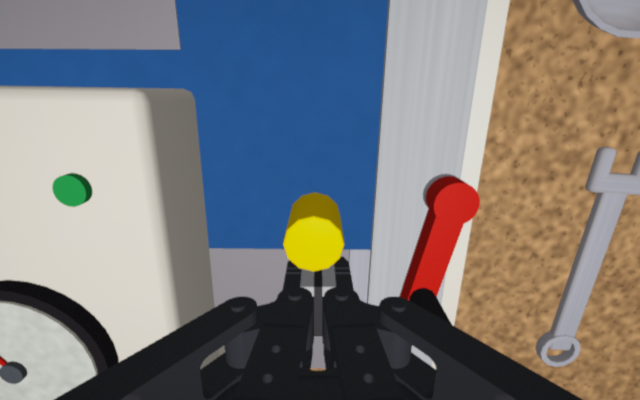

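Emit:
play_rows(
  commands=[
    [[2, 0, 0, 0, 0, 0, 0], [2, 0, 0, 0, 0, 0, 0]],
  ],
)

```text
time_s: 10.98
tcp_pos: [509.8, -140.4, 56.7]
tool_rot: [1.0, -0.003, -0.0, -0.004]
wrist_force: [-3.8, -1.6, 1.4]
width: -0.002
```

Emit:
play_rows(
  commands=[
    [[-13, 0, 0, 0, 0, 0, 0], [0, 0, -54, 0, 0, 0, 0], [0, -52, 0, 0, 0, 0, 0], [0, -52, 0, 0, 0, 0, 0], [0, -52, 0, 0, 0, 0, 0], [0, -54, 0, 0, 0, 0, 0], [0, 0, 0, 0, 0, 0, 0], [0, 0, 55, 0, 0, 0, 0], [4, 0, 0, 0, 0, 0, 0], [0, 0, 0, 0, 0, 0, 0]],
  ],
)

```text
time_s: 12.22
tcp_pos: [503.2, 67.6, 59.0]
tool_rot: [1.0, -0.002, 0.001, -0.005]
wrist_force: [-0.6, -1.0, 1.0]
width: 0.0
```

Emit:
play_rows(
  commands=[
    [[2, 0, 0, 0, 0, 0, 0], [2, 0, 0, 0, 0, 0, 0], [2, 0, 0, 0, 0, 0, 0], [2, 0, 0, 0, 0, 0, 0], [2, 0, 0, 0, 0, 0, 0]],
  ],
)

```text
time_s: 12.85
tcp_pos: [510.8, 68.4, 57.5]
tool_rot: [1.0, -0.001, -0.001, -0.005]
wrist_force: [-3.4, 1.0, 2.8]
width: 0.002
```

Emit:
play_rows(
  commands=[
    [[2, 0, 0, 0, 0, 0, 0], [2, 0, 0, 0, 0, 0, 0], [2, 0, 0, 0, 0, 0, 0]],
  ],
)

```text
time_s: 13.22
tcp_pos: [517.8, 68.4, 57.4]
tool_rot: [1.0, -0.001, -0.0, -0.005]
wrist_force: [-2.5, 1.3, 1.2]
width: 0.002
```

Emit:
play_rows(
  commands=[
    [[-15, 0, 0, 0, 0, 0, 0], [0, 0, -54, 0, 0, 0, 0], [0, 52, 0, 0, 0, 0, 0], [0, 52, 0, 0, 0, 0, 0], [0, 52, 0, 0, 0, 0, 0], [0, 52, 0, 0, 0, 0.9, 0], [0, 0, 0, 0, 0, 0, 0], [0, 0, 55, 0, 0, 0, 0], [4, 0, 0, 0, 0, 0, 0], [2, 0, 0, 0, 0, 0, 0]],
  ],
)

```text
time_s: 14.48
tcp_pos: [509.9, -139.8, 56.0]
tool_rot: [1.0, -0.009, 0.001, -0.004]
wrist_force: [-0.4, 0.3, 1.3]
width: -0.004
```

Emit:
play_rows(
  commands=[
    [[2, 0, 0, 0, 0, 0, 0], [2, 0, 0, 0, 0, 0, 0], [2, 0, 0, 0, 0, 0, 0], [2, 0, 0, 0, 0, 0, 0]],
  ],
)

```text
time_s: 14.98
tcp_pos: [516.5, -140.3, 55.2]
tool_rot: [1.0, -0.009, 0.0, -0.004]
wrist_force: [-3.3, 0.0, 2.8]
width: -0.002
```

Emit:
play_rows(
  commands=[
    [[2, 0, 0, 0, 0, 0, 0], [2, 0, 0, 0, 0, 0, 0]],
  ],
)

```text
time_s: 15.22
tcp_pos: [520.3, -140.4, 54.5]
tool_rot: [1.0, -0.009, -0.0, -0.005]
wrist_force: [-3.6, -0.6, 2.8]
width: -0.002
```

Emit:
play_rows(
  commands=[
    [[-14, 0, -1, 0, 0, 0, 0], [0, 0, -55, 0, 0, 0, 0], [0, -52, 0, 0, 0, 0, 0], [0, -52, 0, 0, 0, 0, 0], [0, -52, 0, 0, 0, 0, 0], [0, -54, 0, 0, 0, 0, 0], [0, 0, 0, 0, 0, 0, 0], [0, 0, 55, 0, 0, 0, 0], [4, 0, 0, 0, 0, 0, 0], [2, 0, 0, 0, 0, 0, 0]],
  ],
)

```text
time_s: 16.48
tcp_pos: [517.4, 64.5, 59.0]
tool_rot: [1.0, -0.006, 0.001, -0.007]
wrist_force: [0.2, -0.4, 1.6]
width: -0.001
```

Emit:
play_rows(
  commands=[
    [[0, -3, 0, 0, 0, 0, 0], [2, 0, 0, 0, 0, 0, 0], [2, 0, 0, 0, 0, 0, 0], [2, 0, 0, 0, 0, 0, 0], [2, 0, 0, 0, 0, 0, 0]],
  ],
)

```text
time_s: 17.1
tcp_pos: [523.9, 67.0, 57.6]
tool_rot: [1.0, -0.004, -0.0, -0.008]
wrist_force: [-3.2, 1.3, 2.6]
width: 0.0
```

Emit:
play_rows(
  commands=[
    [[2, 0, 0, 0, 0, 0, 0], [2, 0, 0, 0, 0, 0, 0]],
  ],
)

```text
time_s: 17.35
tcp_pos: [528.1, 66.9, 57.5]
tool_rot: [1.0, -0.004, -0.0, -0.008]
wrist_force: [-2.6, 1.1, 2.7]
width: -0.002
```

Run:
```python
from h import *
s=monitor.get_state();print(s["time_s"],s["tcp_pos"],s["tool_rot"],s["wrist_force"])
p,d=eyes.snapshot("top"); cv2.imwrite("pics/t7.png",cv2.resize(p[140:250,250:390,::-1],None,fx=5.5,fy=5.4,interpolation=cv2.INTER_CUBIC))
```

```text
17.35 [528.12987729  66.91062392  57.47699826] [ 9.99960376e-01 -4.47886135e-03 -2.47385852e-04 -7.68932768e-03] [-2.56904533  1.12286335  2.65041995]
```

View pics/t7.png

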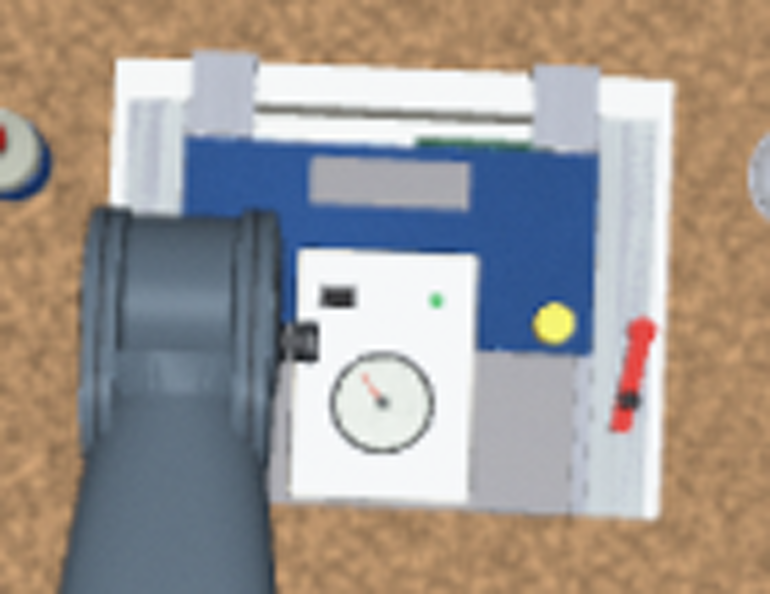

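Emit:
play_rows(
  commands=[
    [[-14, 0, -1, 0, 0, 0, 0], [0, 0, -54, -0.8, 0, 0.5, 0], [0, 52, 0, 0, 0, 0, 0], [0, 52, 0, 0, 0, 0, 0], [0, 52, 0, 0, 0, 0, 0], [0, 51, 0, 0, 0, 0, 0], [0, 0, 0, 0, 0, 0, 0], [0, 0, 55, 0, 0, 0, 0], [4, 0, 0, 0, 0, 0, 0], [2, 0, 0, 0, 0, 0, 0]],
  ],
)

```text
time_s: 18.65
tcp_pos: [518.8, -144.6, 58.2]
tool_rot: [1.0, -0.005, 0.001, -0.002]
wrist_force: [0.1, 0.6, 0.2]
width: -0.0
```

Emit:
play_rows(
  commands=[
    [[0, -3, 0, 0, 0, 0, 0], [2, 0, 0, 0, 0, 0, 0], [2, 0, 0, 0, 0, 0, 0], [2, 0, 0, 0, 0, 0, 0], [2, 0, 0, 0, 0, 0, 0], [2, 0, 0, 0, 0, 0, 0]],
  ],
)

```text
time_s: 19.4
tcp_pos: [527.2, -142.4, 56.6]
tool_rot: [1.0, -0.006, -0.001, -0.002]
wrist_force: [-3.5, -1.2, 2.0]
width: -0.005
```

Emit:
play_rows(
  commands=[
    [[2, 0, 0, 0, 0, 0, 0]],
  ],
)

```text
time_s: 19.52
tcp_pos: [529.6, -142.4, 56.6]
tool_rot: [1.0, -0.006, -0.0, -0.002]
wrist_force: [-3.0, -0.3, 2.5]
width: 0.002
```

Emit:
play_rows(
  commands=[
    [[-14, 0, -1, 0, 0, 0, 0], [0, 0, -55, 0, 0, 0.4, 0], [0, -52, 0, 0, 0, 0, 0], [0, -53, 0, 0, 0, 0, 0], [0, -53, 0, 0, 0, 0, 0], [0, -54, 0, 0, 0, 0, 0], [0, 0, 0, 0, 0, 0, 0], [0, 0, 55, 0, 0, 0, 0], [4, -1, 0, 0, 0, 0, 0], [2, 0, 0, 0, 0, 0, 0]],
  ],
)

```text
time_s: 20.78
tcp_pos: [526.8, 64.4, 60.0]
tool_rot: [1.0, -0.006, 0.001, -0.005]
wrist_force: [0.7, 0.4, 1.4]
width: -0.001
```

Emit:
play_rows(
  commands=[
    [[2, 0, 0, 0, 0, 0, 0], [2, 0, 0, 0, 0, 0, 0], [2, 0, 0, 0, 0, 0, 0], [2, 0, 0, 0, 0, 0, 0]],
  ],
)

```text
time_s: 21.28
tcp_pos: [533.7, 65.3, 59.2]
tool_rot: [1.0, -0.005, -0.0, -0.005]
wrist_force: [-3.7, 1.4, 3.6]
width: -0.001
```

Emit:
play_rows(
  commands=[
    [[2, 0, 0, 0, 0, 0, 0], [2, 0, 0, 0, 0, 0, 0], [2, 0, 0, 0, 0, 0, 0]],
  ],
)

```text
time_s: 21.65
tcp_pos: [539.6, 65.3, 58.5]
tool_rot: [1.0, -0.005, -0.0, -0.005]
wrist_force: [-3.9, 0.7, 2.0]
width: 0.001
```

Emit:
play_rows(
  commands=[
    [[-15, 0, 0, 0, 0, 0, 0], [0, 0, -54, -0.5, 0, 0.5, 0], [0, 52, 0, 0, 0, 0, 0], [0, 52, 0, 0, 0, 0, 0], [0, 52, 0, 0, 0, 0, 0], [0, 50, 0, 0, 0, 0, 0], [0, 0, 0, 0, 0, 0, 0], [0, 0, 55, 0, 0, 0, 0], [4, 0, 0, 0, 0, 0, 0], [0, 0, 0, 0, 0, 0, 0]],
  ],
)

```text
time_s: 22.9
tcp_pos: [527.3, -144.4, 58.2]
tool_rot: [1.0, -0.006, 0.001, -0.002]
wrist_force: [0.5, -0.2, 0.0]
width: 0.002
```

Emit:
play_rows(
  commands=[
    [[2, 0, 0, 0, 0, 0, 0], [2, 0, 0, 0, 0, 0, 0], [2, 0, 0, 0, 0, 0, 0]],
  ],
)

```text
time_s: 23.28
tcp_pos: [532.4, -144.9, 58.4]
tool_rot: [1.0, -0.007, 0.0, -0.001]
wrist_force: [-3.8, 0.1, 2.5]
width: -0.002
```

Emit:
play_rows(
  commands=[
    [[2, 0, 0, 0, 0, 0, 0], [2, 0, 0, 0, 0, 0, 0]],
  ],
)

```text
time_s: 23.52
tcp_pos: [535.3, -144.9, 56.9]
tool_rot: [1.0, -0.007, -0.001, -0.002]
wrist_force: [-4.0, -0.4, 3.0]
width: -0.002
```

Emit:
play_rows(
  commands=[
    [[2, 0, 0, 0, 0, 0, 0]],
  ],
)

```text
time_s: 23.65
tcp_pos: [537.5, -145.0, 56.8]
tool_rot: [1.0, -0.007, -0.001, -0.002]
wrist_force: [-3.4, -1.0, 1.9]
width: 0.001
```

Emit:
play_rows(
  commands=[
    [[2, 0, 0, 0, 0, 0, 0]],
  ],
)

```text
time_s: 23.78
tcp_pos: [539.6, -145.0, 56.8]
tool_rot: [1.0, -0.007, -0.001, -0.002]
wrist_force: [-5.1, -1.8, 3.2]
width: 0.002
```

Emit:
play_rows(
  commands=[
    [[1.5, 0, 0, 0, 0, 0, 0]],
  ],
)

```text
time_s: 23.9
tcp_pos: [540.3, -145.1, 56.8]
tool_rot: [1.0, -0.007, -0.001, -0.002]
wrist_force: [-7.3, -2.3, 4.4]
width: 0.002
```

Emit:
play_rows(
  commands=[
    [[-14, 0, 0, 0, 0, 0, 0], [0, 0, -55, 0, 0, 0.4, 0], [0, -52, 0, 0, 0, 0, 0], [0, -53, 0, 0, 0, 0, 0], [0, -53, 0, 0, 0, 0, 0], [0, -56, 0, 0, 0, 0, 0], [0, 0, 0, 0, 0, 0, 0], [0, 0, 55, 0, 0, 0, 0], [5, 0, 0, 0, 0, 0, 0], [2, -1, 0, 0, 0, 0, 0]],
  ],
)

```text
time_s: 25.15
tcp_pos: [540.4, 63.8, 59.1]
tool_rot: [1.0, -0.006, 0.001, -0.005]
wrist_force: [0.3, -0.4, 0.9]
width: -0.004
```

Emit:
play_rows(
  commands=[
    [[2, 0, 0, 0, 0, 0, 0], [2, 0, 0, 0, 0, 0, 0]],
  ],
)

```text
time_s: 25.4
tcp_pos: [543.6, 64.2, 60.4]
tool_rot: [1.0, -0.005, 0.001, -0.005]
wrist_force: [-6.2, 0.5, 4.2]
width: 0.0
```

Emit:
play_rows(
  commands=[
    [[2, 0, 0, 0, 0, 0, 0]],
  ],
)

```text
time_s: 25.52
tcp_pos: [544.5, 64.5, 59.8]
tool_rot: [1.0, -0.005, -0.0, -0.005]
wrist_force: [-7.8, 1.5, 5.8]
width: 0.001
```

Emit:
play_rows(
  commands=[
    [[2, 0, 0, 0, 0, 0, 0]],
  ],
)

```text
time_s: 25.65
tcp_pos: [545.2, 64.7, 59.6]
tool_rot: [1.0, -0.005, -0.001, -0.005]
wrist_force: [-9.6, 0.7, 6.9]
width: 0.002
```

Emit:
play_rows(
  commands=[
    [[2, 0, 0, 0, 0, 0, 0]],
  ],
)

```text
time_s: 25.78
tcp_pos: [546.8, 65.0, 59.7]
tool_rot: [1.0, -0.005, -0.002, -0.006]
wrist_force: [-9.6, 1.4, 6.2]
width: 0.004
```

Emit:
play_rows(
  commands=[
    [[1, 0, 0, 0, 0, 0, 0]],
  ],
)

```text
time_s: 25.9
tcp_pos: [547.9, 65.3, 59.7]
tool_rot: [1.0, -0.005, -0.002, -0.006]
wrist_force: [-9.4, 2.0, 7.3]
width: -0.001
```

Emit:
play_rows(
  commands=[
    [[1.5, 0, 0, 0, 0, 0, 0]],
  ],
)

```text
time_s: 26.02
tcp_pos: [549.2, 65.4, 59.7]
tool_rot: [1.0, -0.005, -0.002, -0.006]
wrist_force: [-8.7, 2.7, 6.8]
width: 0.0
```

Emit:
play_rows(
  commands=[
    [[1, 0, 0, 0, 0, 0, 0]],
  ],
)

```text
time_s: 26.15
tcp_pos: [549.3, 65.5, 59.7]
tool_rot: [1.0, -0.005, -0.003, -0.006]
wrist_force: [-13.2, 2.3, 9.5]
width: -0.001
```

Emit:
play_rows(
  commands=[
    [[1, 0, 0, 0, 0, 0, 0]],
  ],
)

```text
time_s: 26.28
tcp_pos: [549.2, 65.5, 59.7]
tool_rot: [1.0, -0.005, -0.004, -0.006]
wrist_force: [-14.5, 1.5, 10.6]
width: -0.001
```

Emit:
play_rows(
  commands=[
    [[-18, 0, 0, 0, 0, 0, 0], [0, 0, -54, -0.5, 0, 0.5, 0], [0, 52, 0, 0, 0, 0, 0], [0, 52, 0, 0, 0, 0, 0], [0, 52, 0, 0, 0, 0, 0], [0, 49, 0, 0, 0, 0, 0], [0, 0, 0, 0, 0, 0, 0], [0, 0, 54, 0, 0, 0, 0], [4, 0, 0, 0, 0, 0, 0], [0, 0, 0, 0, 0, 0, 0]],
  ],
)

```text
time_s: 27.52
tcp_pos: [537.9, -144.2, 59.0]
tool_rot: [1.0, -0.007, 0.001, -0.001]
wrist_force: [-0.1, -0.2, 0.2]
width: 0.001
```

Emit:
play_rows(
  commands=[
    [[2, 0, 0, 0, 0, 0, 0], [2, 0, 0, 0, 0, 0, 0]],
  ],
)

```text
time_s: 27.78
tcp_pos: [541.7, -145.0, 59.9]
tool_rot: [1.0, -0.007, 0.001, -0.001]
wrist_force: [-3.9, -0.1, 1.9]
width: -0.0
```

Emit:
play_rows(
  commands=[
    [[2, 0, 0, 0, 0, 0, 0]],
  ],
)

```text
time_s: 27.9
tcp_pos: [541.7, -144.6, 58.4]
tool_rot: [1.0, -0.007, -0.001, -0.001]
wrist_force: [-6.4, 1.0, 4.4]
width: -0.002
```

Emit:
play_rows(
  commands=[
    [[2, 0, 0, 0, 0, 0, 0]],
  ],
)

```text
time_s: 28.02
tcp_pos: [541.9, -144.5, 57.7]
tool_rot: [1.0, -0.007, -0.003, -0.001]
wrist_force: [-9.4, -0.0, 6.4]
width: -0.001
```

Emit:
play_rows(
  commands=[
    [[1.5, 0, 0, 0, 0, 0, 0]],
  ],
)

```text
time_s: 28.15
tcp_pos: [542.9, -144.9, 57.7]
tool_rot: [1.0, -0.007, -0.003, -0.001]
wrist_force: [-10.2, 0.1, 6.9]
width: -0.003
```

Emit:
play_rows(
  commands=[
    [[1.5, 0, 0, 0, 0, 0, 0]],
  ],
)

```text
time_s: 28.28
tcp_pos: [544.3, -145.2, 57.7]
tool_rot: [1.0, -0.007, -0.003, -0.001]
wrist_force: [-9.1, -1.2, 5.6]
width: -0.004
```

Emit:
play_rows(
  commands=[
    [[1, 0, 0, 0, 0, 0, 0]],
  ],
)

```text
time_s: 28.4
tcp_pos: [545.1, -145.5, 57.7]
tool_rot: [1.0, -0.008, -0.003, -0.001]
wrist_force: [-10.3, -1.9, 7.6]
width: 0.001
```

Emit:
play_rows(
  commands=[
    [[1, 0, 0, 0, 0, 0, 0]],
  ],
)

```text
time_s: 28.52
tcp_pos: [545.0, -145.5, 57.6]
tool_rot: [1.0, -0.008, -0.004, -0.001]
wrist_force: [-12.8, -2.1, 8.8]
width: -0.001
```

Emit:
play_rows(
  commands=[
    [[1, 0, 0, 0, 0, 0, 0]],
  ],
)

```text
time_s: 28.65
tcp_pos: [545.0, -145.5, 57.6]
tool_rot: [1.0, -0.008, -0.005, -0.001]
wrist_force: [-15.5, -1.0, 10.1]
width: 0.0
```

Emit:
play_rows(
  commands=[
    [[1, 0, 0, 0, 0, 0, 0]],
  ],
)

```text
time_s: 28.78
tcp_pos: [544.9, -145.5, 57.7]
tool_rot: [1.0, -0.008, -0.006, -0.001]
wrist_force: [-18.0, -1.6, 11.4]
width: -0.001
```

Emit:
play_rows(
  commands=[
    [[1, 0, 0, 0, 0, 0, 0]],
  ],
)

```text
time_s: 28.9
tcp_pos: [544.9, -145.5, 57.6]
tool_rot: [1.0, -0.008, -0.008, -0.001]
wrist_force: [-20.5, -1.2, 12.6]
width: 0.003
```

Emit:
play_rows(
  commands=[
    [[-10, 0, 0, 0, 0.8, 0, 0], [-5, 0, 0, 0, 0, 0, 0], [0, 0, -55, 0, 0, 0.4, 0], [0, -52, 0, 0, 0, 0, 0], [0, -53, 0, 0, 0, 0, 0], [0, -53, 0, 0, 0, 0, 0], [0, -57, 0, 0, 0, 0, 0], [0, 0, 0, 0, 0, 0, 0], [0, 0, 55, 0, 0, 0, 0], [3, -1, 0, 0, 0, 0, 0], [0, 0, 0, 0, 0, 0, 0]],
  ],
)

```text
time_s: 30.28
tcp_pos: [545.9, 64.0, 59.1]
tool_rot: [1.0, -0.006, 0.008, -0.005]
wrist_force: [0.4, 0.2, 0.9]
width: 0.003
```

Run:
```python
from h import *
s=monitor.get_state();print(s["time_s"],s["tcp_pos"],s["tool_rot"],s["wrist_force"])
p,d=eyes.snapshot("top"); cv2.imwrite("pics/t8.png",cv2.resize(p[140:250,250:390,::-1],None,fx=5.5,fy=5.4,interpolation=cv2.INTER_CUBIC))
```

```text
30.275 [545.91646302  63.99600684  59.09659355] [ 0.99994371 -0.0055964   0.00768346 -0.00471429] [0.35841808 0.16608917 0.874908  ]
```

View pics/t8.png

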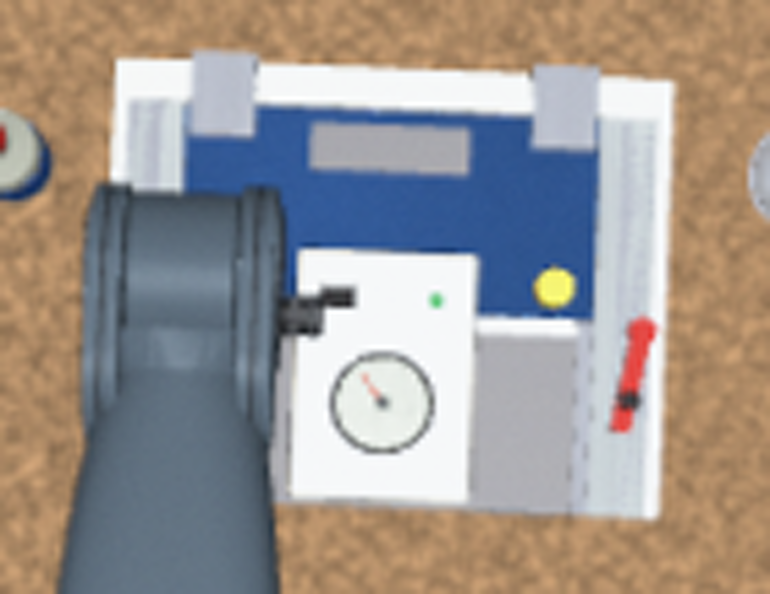

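The cover now reaches the back edge (rows ~105–120 of the crop) under both hold-downs. Next I'll re-check the left end.

Emit:
play_rows(
  commands=[
    [[0, -2, 0, 0, -0.8, 0, 0], [2, 0, 0, 0, 0, 0, 0], [2, 0, 0, 0, 0, 0, 0]],
  ],
)

```text
time_s: 30.7
tcp_pos: [549.6, 65.7, 58.7]
tool_rot: [1.0, -0.004, 0.001, -0.005]
wrist_force: [0.4, 0.0, -0.4]
width: -0.001
```

Emit:
play_rows(
  commands=[
    [[2, 0, 0, 0, 0, 0, 0], [1, 0, 0, 0, 0, 0, 0]],
  ],
)

```text
time_s: 30.95
tcp_pos: [549.6, 65.9, 57.6]
tool_rot: [1.0, -0.004, -0.002, -0.005]
wrist_force: [-6.7, -0.7, 5.1]
width: 0.001
```

Emit:
play_rows(
  commands=[
    [[1, 0, 0, 0, 0, 0, 0]],
  ],
)

```text
time_s: 31.08
tcp_pos: [549.5, 65.9, 57.6]
tool_rot: [1.0, -0.004, -0.003, -0.005]
wrist_force: [-8.5, -0.4, 6.1]
width: -0.001
```

Emit:
play_rows(
  commands=[
    [[1, 0, 0, 0, 0, 0, 0]],
  ],
)

```text
time_s: 31.2
tcp_pos: [549.5, 65.9, 57.6]
tool_rot: [1.0, -0.004, -0.004, -0.005]
wrist_force: [-12.2, 0.9, 7.3]
width: -0.003
```

Emit:
play_rows(
  commands=[
    [[1, 0, 0, 0, 0, 0, 0], [1, 0, 0, 0, 0, 0, 0]],
  ],
)

```text
time_s: 31.45
tcp_pos: [549.4, 65.9, 57.6]
tool_rot: [1.0, -0.004, -0.006, -0.005]
wrist_force: [-16.4, -0.3, 11.4]
width: 0.001
```

Emit:
play_rows(
  commands=[
    [[1, 0, 0, 0, 0, 0, 0]],
  ],
)

```text
time_s: 31.58
tcp_pos: [549.3, 66.0, 57.6]
tool_rot: [1.0, -0.004, -0.007, -0.005]
wrist_force: [-18.8, 0.4, 12.9]
width: 0.0
```

Emit:
play_rows(
  commands=[
    [[-9, 0, 0, 0, 0, 0, 0], [-9, 0, 0, 0, 0, 0, 0], [0, 0, -55, -0.5, 0, 0.5, 0], [-5, 46, 0, 0, 0, 0, 0], [-5, 46, 0, 0, 0, 0, 0], [-5, 46, 0, 0, 0, 0, 0], [-5, 46, 0, 0, 0, 0, 0], [-5, 46, 0, 0, 0, 0, 0], [-5, 46, 0, 0, 0, 0, 0], [0, 0, 0, 0, 0, 0, 0], [0, 0, 0, 0, 0, 0, 0]],
  ],
)

```text
time_s: 32.95
tcp_pos: [505.3, -213.4, 111.4]
tool_rot: [1.0, -0.006, -0.0, -0.003]
wrist_force: [0.5, 0.3, 1.3]
width: -0.001
```

Run:
```python
from h import *
s=monitor.get_state();print(s["time_s"],s["tcp_pos"],s["tool_rot"],s["wrist_force"])
m=eyes.camera_model("wrist");p,d=eyes.snapshot("wrist"); cv2.imwrite("pics/w9.png",p[:,:,::-1])
np.savez("w9.npz",p=p,d=d,K=m["intrinsics"],E=m["extrinsics"])
```

```text
32.95 [ 505.26292793 -213.44786801  111.44567151] [ 9.99977116e-01 -6.27880146e-03 -9.89781302e-05 -2.51686459e-03] [0.51260449 0.26451459 1.29801314]
```

View pics/w9.png

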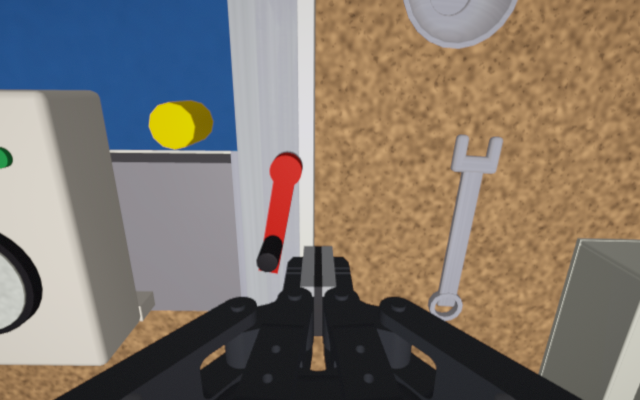

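Run:
```python
from h import *
np.set_printoptions(precision=1,suppress=True)
z=np.load("w9.npz");m=dict(intrinsics=z["K"],extrinsics=z["E"])
print("peg",atz(m,266,261.5,124),"hinge",atz(m,286,170,100),"R",atz(m,175,125,110))
```

```text
peg [ 498.5 -186.6  124. ] hinge [ 542.2 -196.7  100. ] R [ 568.3 -142.9  110. ]
```

Emit:
play_rows(
  commands=[
    [[-7, 0, 0, 0, 0, 0, 0], [0, 0, 34, 0, 0, 0, 0], [0, -4, 0, 0, 0, 0, 0], [0, -3, 0, 0, 0, 0, 0], [0, -3, 0, 0, 0, 0, 0], [0, -3, 0, 0, 0, 0, 0], [0, 0, 0, 0, 0, 0, 0]],
  ],
)

```text
time_s: 33.88
tcp_pos: [499.4, -200.7, 78.7]
tool_rot: [1.0, -0.006, 0.001, -0.002]
wrist_force: [-0.1, -1.9, 1.0]
width: -0.002
```

Emit:
play_rows(
  commands=[
    [[0, -3, 0, 0, 0, 0, 0], [1, -3, 0, 0, 0, 0, 0], [1, -3, 0, 0, 0, 0, 0]],
  ],
)

```text
time_s: 34.25
tcp_pos: [501.1, -191.8, 78.2]
tool_rot: [1.0, -0.006, 0.0, -0.002]
wrist_force: [2.5, -3.9, 1.2]
width: -0.0
```

Run:
```python
from h import *
s=monitor.get_state();print(s["time_s"],s["tcp_pos"],s["tool_rot"],s["wrist_force"])
m=eyes.camera_model("wrist");p,d=eyes.snapshot("wrist"); cv2.imwrite("pics/w10.png",p[:,:,::-1])
```

```text
34.25 [ 501.10721371 -191.8323028    78.17732359] [ 9.99979364e-01 -6.17412292e-03  3.45012588e-04 -1.74137997e-03] [ 2.51496468 -3.92492635  1.22856188]
```

View pics/w10.png

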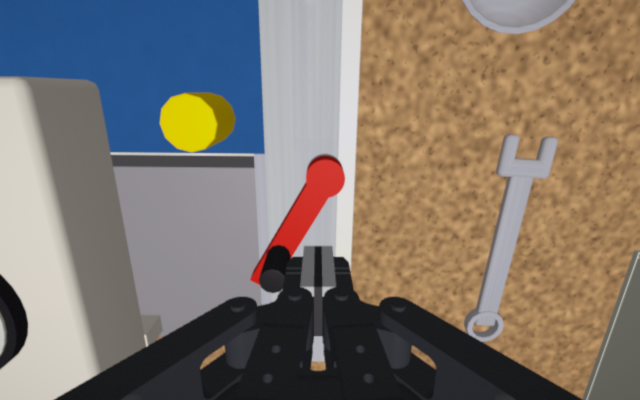

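Emit:
play_rows(
  commands=[
    [[1, -3, 0, 0, 0, 0, 0], [1, -3, 0, 0, 0, 0, 0], [1, -3, 0, 0, 0, 0, 0], [1, -3, 0, 0, 0, 0, 0], [1, -3, 0, 0, 0, 0, 0]],
  ],
)

```text
time_s: 34.92
tcp_pos: [508.3, -179.9, 78.2]
tool_rot: [1.0, -0.007, 0.002, 0.001]
wrist_force: [7.7, -11.1, -3.5]
width: -0.002
```

Run:
```python
from h import *
s=monitor.get_state();print(s["time_s"],s["tcp_pos"],s["tool_rot"],s["wrist_force"])
m=eyes.camera_model("wrist");p,d=eyes.snapshot("wrist"); cv2.imwrite("pics/w11.png",p[:,:,::-1])
```

```text
34.925 [ 508.32007826 -179.87428442   78.16574008] [ 0.99997361 -0.00679634  0.0022311   0.00126741] [  7.6541867  -11.07115739  -3.48325241]
```

View pics/w11.png

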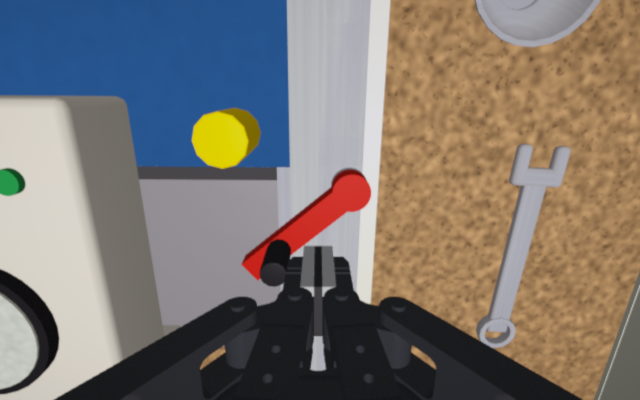

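Emit:
play_rows(
  commands=[
    [[-1, 7, 0, 0, 0, 0, 0], [-13, 0, 0, 0, 0, 0, 0], [-13, 0, 0, 0, 0, 0, 0], [0, -10, 0, 0, 0, 0, 0], [0, -10, 0, 0, 0, 0, 0], [0, 0, 0, 0, 0, 0, 0]],
  ],
)

```text
time_s: 35.72
tcp_pos: [479.0, -162.1, 77.9]
tool_rot: [1.0, -0.005, -0.0, -0.002]
wrist_force: [-0.7, -0.1, -0.1]
width: 0.003
```

Run:
```python
from h import *
s=monitor.get_state();print(s["time_s"],s["tcp_pos"],s["tool_rot"],s["wrist_force"])
m=eyes.camera_model("wrist");p,d=eyes.snapshot("wrist"); cv2.imwrite("pics/w12.png",p[:,:,::-1])
```

```text
35.725 [ 479.04388699 -162.10354552   77.93683928] [ 9.99983878e-01 -5.16989222e-03 -1.13131531e-04 -2.34584741e-03] [-0.66498192 -0.12353797 -0.05715344]
```

View pics/w12.png

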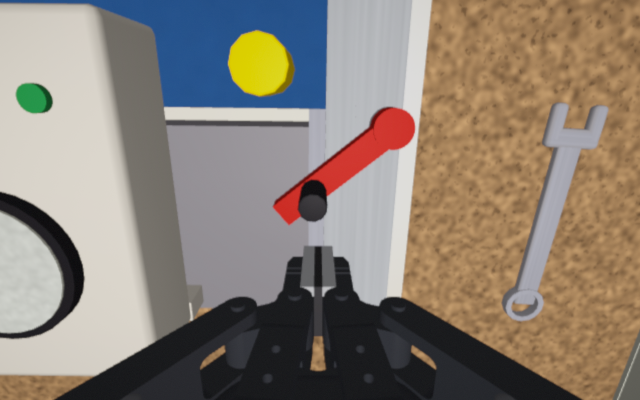

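Emit:
play_rows(
  commands=[
    [[6, 0, 0, 0, 0, 0, 0], [6, 0, 0, 0, 0, 0, 0], [4, 0, 0, 0, 0, 0, 0], [3, 0, 0, 0, 0, 0, 0], [3, -1, 0, 0, 0, 0, 0], [3, -1, 0, 0, 0, 0, 0], [3, -1, 0, 0, 0, 0, 0]],
  ],
)

```text
time_s: 36.65
tcp_pos: [505.4, -159.2, 77.1]
tool_rot: [1.0, -0.006, -0.002, -0.004]
wrist_force: [-4.3, 2.7, 0.9]
width: 0.003
```

Emit:
play_rows(
  commands=[
    [[3, -1, 0, 0, 0, 0, 0], [3, -1, 0, 0, 0, 0, 0], [3, -1, 0, 0, 0, 0, 0]],
  ],
)

```text
time_s: 37.02
tcp_pos: [515.9, -157.4, 77.4]
tool_rot: [1.0, -0.006, -0.001, -0.002]
wrist_force: [-2.2, 2.4, -0.0]
width: -0.0
```

Emit:
play_rows(
  commands=[
    [[3, -1, 0, 0, 0, 0, 0], [3, 0, 0, 0, 0, 0, 0]],
  ],
)

```text
time_s: 37.28
tcp_pos: [522.3, -156.9, 77.8]
tool_rot: [1.0, -0.006, -0.0, -0.002]
wrist_force: [-2.1, 1.5, -1.1]
width: 0.0
```

Emit:
play_rows(
  commands=[
    [[2, -1, 0, 0, 0, 0, 0]],
  ],
)

```text
time_s: 37.4
tcp_pos: [524.5, -156.5, 77.9]
tool_rot: [1.0, -0.006, 0.0, -0.002]
wrist_force: [-2.0, -0.5, -1.5]
width: 0.002
```

Emit:
play_rows(
  commands=[
    [[2, 0, 0, 0, 0, 0, 0]],
  ],
)

```text
time_s: 37.52
tcp_pos: [526.2, -156.3, 77.8]
tool_rot: [1.0, -0.006, -0.0, -0.002]
wrist_force: [-4.5, 0.8, -0.1]
width: 0.001
```

Emit:
play_rows(
  commands=[
    [[1, 0, 0, 0, 0, 0, 0]],
  ],
)

```text
time_s: 37.65
tcp_pos: [526.1, -156.3, 77.8]
tool_rot: [1.0, -0.006, -0.001, -0.002]
wrist_force: [-5.6, -0.2, 1.9]
width: -0.001
```

Emit:
play_rows(
  commands=[
    [[1, 0, 0, 0, 0, 0, 0]],
  ],
)

```text
time_s: 37.78
tcp_pos: [526.1, -156.3, 77.8]
tool_rot: [1.0, -0.006, -0.002, -0.002]
wrist_force: [-7.9, 0.1, 2.4]
width: 0.0
```

Emit:
play_rows(
  commands=[
    [[1, 0, 0, 0, 0, 0, 0], [1, 0, 0, 0, 0, 0, 0]],
  ],
)

```text
time_s: 38.02
tcp_pos: [526.2, -156.3, 77.8]
tool_rot: [1.0, -0.006, -0.004, -0.002]
wrist_force: [-12.6, -0.3, 5.5]
width: 0.002
```

Emit:
play_rows(
  commands=[
    [[-9, 0, 0, 0, 0, 0, 0], [-20, 0, 0, 0, 0, 0, 0], [-20, 0, -40, 0, 0, 0, 0], [0, 0, -50, 0, 0, 0, 0], [0, -10, -50, 0, 0, 0, 0], [0, 0, 0, 0, 0, 0, 0], [0, 0, 0, 0, 0, 0, 0]],
  ],
)

```text
time_s: 38.9
tcp_pos: [482.2, -146.2, 218.4]
tool_rot: [1.0, -0.006, 0.001, -0.002]
wrist_force: [0.1, 0.5, -0.5]
width: -0.002
```

Run:
```python
from h import *
np.set_printoptions(precision=2,suppress=True)
s=monitor.get_state();print(s["time_s"],s["tcp_pos"],s["tool_rot"],s["wrist_force"])
m=eyes.camera_model("wrist");p,d=eyes.snapshot("wrist"); cv2.imwrite("pics/w13.png",p[:,:,::-1])
np.savez("w13.npz",p=p,d=d,K=m["intrinsics"],E=m["extrinsics"])
```

```text
38.9 [ 482.17 -146.22  218.41] [ 1.   -0.01  0.   -0.  ] [ 0.07  0.53 -0.47]
```

View pics/w13.png

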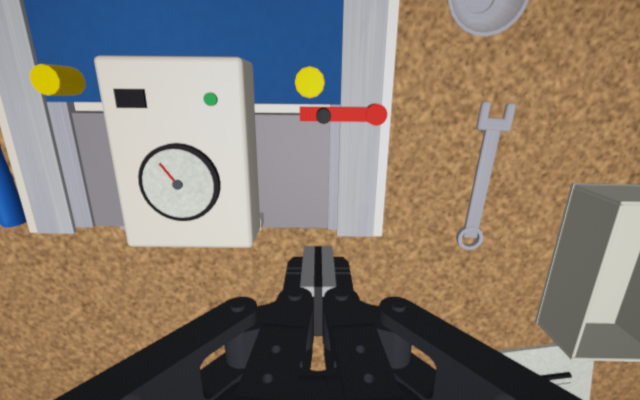

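Run:
```python
from h import *
np.set_printoptions(precision=1,suppress=True)
z=np.load("w13.npz");m=dict(intrinsics=z["K"],extrinsics=z["E"])
L=atz(m,45,79.5,110);r=atz(m,309.5,82,110);H=atz(m,376,113.5,100);P=atz(m,323.5,115.5,124)
print(L,r,L-r,"hinge",H,"peg",P,"angle rel y",np.arctan2(P[0]-H[0],P[1]-H[1]))
p,d=eyes.snapshot("top"); cv2.imwrite("pics/t14.png",p[80:300,150:460,::-1])
```

```text
[571.8  67.8 110. ] [ 567.5 -140.9  110. ] [  4.3 208.6   0. ] hinge [ 542.1 -196.   100. ] peg [ 542.6 -151.6  124. ] angle rel y 0.011364198497425176
```

View pics/t14.png

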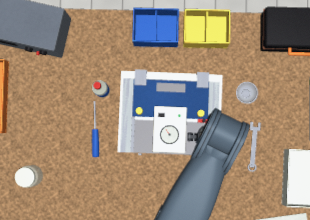

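Everything checks out: the posts are at the predicted home points, (572,68) and (568,-141), the latch arm lies along the unit's +y, and the other things are unmoved. I'm handing in the job.

Run:
```python
from bench import ticket
print(ticket.close_job())
```

```text
the job is handed in; nothing more can be done
None
```

The cover is closed and home at both ends, the red latch is swung fully in across the right-hand post, and the arm is clear. I handed the job in at about 39 s of the 72 s allowed.

- **Cover:** I pushed the two posts alternately, with one end never more than about 7 mm ahead of the other, and it did not jam. Both ends then stopped dead at the back when pressed with about 19–21 N, which with the upward part of the reading is about 23–24 N in all.
- **Latch:** I pushed the peg round in two stages until it stopped. The highest force I read was about 14 N.
- **Last checks:** The wrist picture put the posts at (571.8, 67.8) and (567.5, -140.9) mm, within about 1–2 mm of where I estimated home. The latch arm lay along the unit's left (+y) direction to within about 0.03 rad. In the top view the screwdriver, wrench, bottle, bowl and jar looked untouched, and so did the part of the glove box that was in view.
- **Disagreement:** With the gripper shut, the fingers end about 31 mm short of the reported TCP, as seen in the wrist and scene cameras. My first approach therefore passed above the right post without touching it. I worked about 31 mm lower after that.
- **Limit of the force readings:** Forces were read only at the end of each move call, so brief peaks in between were not seen.

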